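# Close a gearbox: separator sheet, quarter-turn fastener, cover held home

## Robot

A 6-joint arm with a two-finger parallel gripper is mounted at the origin on the work surface. World frame = base frame: x ahead of the robot, y to its left, z up, the work surface at z = 0. Lengths are in m, angles in rad, forces in N, time in s.
With the tool pointing down it reaches from about 0.375 to 0.9 m from the base axis. Payload 3.1 kg.
Tool frame: the origin (TCP) lies between the finger pads; the fingertips stand 17 mm ahead of it and the grasp point (between the pads) lies 2 mm behind it (robot.nose_length is the distance from the TCP to the fingertips, in m); z points along the fingers, y is the line along which they close (so a half turn about z gives the same grasp; the last joint's range is limited). The gripper opens to 87 mm and grips with 3 to 60 N. Pads are 19 mm wide; open, the fingers measure 117 mm over their backs; the gripper's body (75 mm by 190 mm) begins 51 mm behind the grasp point.
Start: joints at [-1.508, 0.527, 1.433, -0, 1.181, -0.178], TCP at [0.149, -0.607, 0.24] pointing down, gripper open.
Joint ranges: [-3.08, 3.08], [-0.75, 2.2], [0.22, 2.44], [-1.43, 4.57], [0, 2.65], [-2.85, 2.85]. Speed limits (rad/s): [2.79, 2.79, 3.14, 3.14, 3.14, 3.14].

## Interface

Orientations are given as a unit quaternion [x, y, z, w].
In Python, from rig import robot, cams gives the robot as it stands.
- The arm moves only by the shell command python3 -m pendant 'ROWS' [FORCE]. ROWS is JSON, a list of rows, each an object with "jaw": the opening, from 0 (shut) to 1 (fully open); "linear": the shift along the tool's x, y, z in cm, a list of three; "twist": the turn about the tool's z in degrees. A call has 1 to 12 rows; each row shifts and turns the commanded pose from where the row before left it, along the tool's axes as they then stand; what a row does not reach is not made up. A row lasts 1/12 s, in which the tool goes at most 41.7 mm and 7.16 degrees, less where a joint would pass 70% of its speed; a pose out of reach is approached as far as the arm can. A call is refused whole if a number of a shift passes 4.17 or a number of a turn 7.16, either way. A call with a gripper value outside its range is refused whole. The fingers move at their own pace and stop on an object; FORCE is the grip in N (left out, the last holds). Time passes only in rows, so rows that do not move let the fingers close. It gives the time, the measured TCP pose, the force, the opening and the grip force at its end, in the units of the state.
- robot.get_obs(): the state, without advancing time (a new reading comes with each control period).
- cams.camera(name): name is "side" or "top" or "wrist"; returns a dict with "color" (480x640x3 uint8, blue, green, red), "depth" (480x640 float32, m along the optical axis (not along the pixel's ray), 0 where there is no reading), "fov_y" (degrees; the focal length in pixels is half the picture's height over the tangent of half this angle, whatever the lens; pixels are square), "cx", "cy" (the principal point, pixels), "view" (4x4, takes a point from world to camera coordinates). Camera axes: x right, y down, z forward; pixel columns grow to the right and rows downward; lengths in m; the calibration is good to about 2 mm. A picture is of the moment at which its call begins.
- robot.hand_in(): hands the job in; it is judged then, once.
The state is a dict: "time": time; "q": joint angles; "joint_velocities": joint speeds; "joint_torque": joint torques, N m; "position": TCP position; "tool_rot": TCP orientation; "ft_force": force on the tool from outside, world axes, zero at the start; "moment": the same for the moment, N m; "grip_width": finger opening in m; "grip_force": force on a finger pad.
Only numpy, scipy, OpenCV 4.12 (cv2) and the standard library are available. Lean on these libraries where they do the work, as an engineer would, in place of code of your own. Each camera call takes 0.05 s, during which the arm holds its last target. There are 200 camera calls.

## Task

Close up the green gearbox housing on the bench: first lay the brown separator sheet squarely on top of it and let go, next turn the wing of the quarter-turn fastener until it lies parallel to the housing's long sides, and then set the cover squarely on the sheet with the wing coming up through the cover's slot. Press the cover down against the spring until it is fully home, and finish while still holding it pressed there: do not let go. Leave the other things on the bench where they are.

Things in the scene. Friction and masses are not known exactly. Their poses are not given: they have to be found in the camera images.
- rim (a point): Green cast gearbox housing, fixed: open-topped box 190 (x) x 140 (y) mm, walls 8 mm, 70 mm high. Point: centre of its outline at rim height, 70 mm above the bench; x along the long sides, z up. A sprung steel ring lies just inside the walls (joint spring_frame). The middle is open to 30 mm below the rim, so fingertips may dip in.
- spring_frame (a joint): Steel ring on springs inside the housing rim, 163 x 122 mm outside, 143 x 106 mm inside. Value in m, grows as pressed: 0 = up, 8 mm above the rim; 0.008 = flush with the rim, where a sheet lying on it meets the rim and stops. Starts to move at about 5.5 N, needs about 13.5 N at 0.008 (weight of what lies on it included); springs back up.
- fastener (a joint): Quarter-turn fastener on the housing, upright axis 50 mm along +x and 28 mm along +y from the rim point. Value in rad, counter-clockwise from above: 0 = wing parallel to the housing's long sides (in line with the cover's slot), 1.57 = across. Turns from -0.4 to 1.6, stays where left (friction 0.04 N m); starts somewhere in 0.7 to 1.4.
- wing (a point): Centre of the fastener's steel wing: a bar 32 mm long (its x), 10 mm wide (its y), 22 mm tall (z), on a thin shaft, from 16 to 38 mm above the rim (point 27 mm above it). Its x turns with the fastener.
- sheet_mid (a point): Separator sheet, loose: brown rigid fibre board 190 (x) x 140 (y) x 5 mm, 80 g, two windows 70 x 110 mm and between them a bridge 20 mm wide (x) along y. Point: centre of bridge and sheet, mid-thickness. Lies on two plywood battens 30 mm high, 20 wide, 75 mm to either side along x: bridge clear beneath. Symmetric; on the housing the wing, at any angle, stands in a window, and the point is 10.5 mm above the rim.
- cover_grip (a point): Cover plate, loose: aluminium 190 (x) x 140 (y) x 5 mm, about 0.36 kg, black bar handle upright in the middle, 20 mm wide (x), 50 long (y), 32 tall. Point: centre of the handle, 21 mm above the plate's underside. Lies on battens like the sheet's; the two may swap sides. On the housing its x and y are those of the rim point; fully home on the sheet this point is 26 mm above the rim.
- cover_slot (a point): Centre of the cover's through slot, 48 (x) x 24 (y) mm, at the plate's underside, 50 mm along the cover's +x and 28 mm along +y from its middle. The wing passes up through it when lined up.
- screwdriver: Bystander: screwdriver, standing or lying on the bench beyond the work. Origin on its underside.
- wrench: Bystander: open-ended wrench, standing or lying on the bench beyond the work. Origin on its underside.
- oil: Bystander: small white oil bottle, 44 mm across, 100 mm tall, standing or lying on the bench beyond the work. Origin on its underside.
- screwbin: Bystander: open grey plastic bin, 100 x 80 x 40 mm, standing or lying on the bench beyond the work. Origin on its underside.
Not all that is in view belongs to the job. Of the things that look like the part that bears cover_grip, the largest one is meant.

How it is judged:
On the way, in this order (a step that is already met when the one before it is completed fails the run):
1. the separator sheet lies squarely on the housing's sprung ring, let go (x of sheet_mid in the frame of rim between -0.008 and 0.008 m and y of sheet_mid in the frame of rim between -0.008 and 0.008 m and z of sheet_mid in the frame of rim between 0.006 and 0.014 m and angle between the x axis of sheet_mid and the x axis of rim, either way round below 0.12 rad and angle between sheet_mid's own z axis and vertical below 0.06 rad and contact force between the fingers and sheet below 0.1 N), for 0.2 s.
2. the fastener's wing is turned parallel to the housing's long sides (value of joint fastener between -0.2 and 0.2 rad), for 0.2 s.
At the end, for the whole second after the job is handed in: Sheet and cover lie on the housing centred within 8 mm, square within 0.12 rad and flat within 0.06 rad, the wing within 0.2 rad of parallel and up through the slot; the robot holds the cover pressed so that the spring ring stays at least 6 mm of its 8 mm down, at rest, through the last second (all of step 2 and x of sheet_mid in the frame of rim between -0.008 and 0.008 m and y of sheet_mid in the frame of rim between -0.008 and 0.008 m and z of sheet_mid in the frame of rim between -0.001 and 0.0055 m and angle between the x axis of each of sheet_mid, cover_grip and the x axis of rim, either way round below 0.12 rad and angle between each of sheet_mid, cover_grip's own z axis and vertical below 0.06 rad and x of cover_grip in the frame of rim between -0.008 and 0.008 m and y of cover_grip in the frame of rim between -0.008 and 0.008 m and z of cover_grip in the frame of rim between 0.021 and 0.029 m and value of joint spring_frame above 0.006 m and contact force between any of the fingers, the arm and cover above 2 N and linear speed of cover below 0.03 m/s); the arm keeps its last pose, push and grip.
It fails at once if a bystander (screwdriver) is moved by more than 30 mm (distance of screwdriver from where it was at the start of the episode above 0.03 m).
It fails at once if a bystander (wrench) is moved by more than 30 mm (distance of wrench from where it was at the start of the episode above 0.03 m).
It fails at once if a bystander (oil) is moved by more than 30 mm (distance of oil from where it was at the start of the episode above 0.03 m).
It fails at once if a bystander (screwbin) is moved by more than 30 mm (distance of screwbin from where it was at the start of the episode above 0.03 m).
It also fails if it takes over 66 s, if anything falls off the work surface, if the arm or the gripper's body presses on something with over 40 N, if the wrist force passes 120 N, or if a joint passes its speed limit or range.

## Working session

There is one attempt and no reset: what is moved stays moved. The work goes in short steps, Python scripts to look and compute and a shell command to move; the robot and the scene stay as the last step left them, time stands still between calls to the robot, and variables do not carry over. Pictures are saved under pics/ and viewed, at most 10 in all, crops included, and the job is handed in when it is done.

```bash
mkdir -p pics; ls; python3 - <<'E'
from rig import robot,cams
import cv2,numpy as np
for n in("top","side"):
    c=cams.camera(n); cv2.imwrite(f"pics/{n}0.png",c["color"]); np.savez(f"pics/{n}0.npz",**c)
    print(n,c["fov_y"],c["cx"],c["cy"],np.round(c["view"],3).tolist())
o=robot.get_obs(); print(o)
E
```

```text
pics
top 49.72350750371996 317.15983038327204 240.49512019519557 [[0.01, -1.0, -0.005, -0.053], [-0.988, -0.009, -0.156, 0.561], [0.156, 0.006, -0.988, 1.255], [0.0, 0.0, 0.0, 1.0]]
side 48.447031302777575 323.30180157513087 236.19660714674058 [[-0.995, -0.095, 0.012, 0.516], [-0.072, 0.656, -0.751, 0.174], [0.063, -0.749, -0.66, 1.218], [0.0, 0.0, 0.0, 1.0]]
{'time': 0.1, 'q': array([-1.50847992e+00,  5.28362629e-01,  1.43376076e+00, -1.96689075e-05,
        1.18139527e+00, -1.78506206e-01]), 'joint_velocities': array([ 0.00047786, -0.00094968, -0.00219093, -0.00082208, -0.00114066,
       -0.00063209]), 'joint_torque': array([ 1.25724919e-04, -4.40984881e+01, -1.77150822e+01,  6.34252816e-02,
        5.34327643e-02, -4.76688001e-05]), 'position': array([ 0.149044  , -0.6063314 ,  0.23868022]), 'tool_rot': array([ 9.92758403e-01,  1.20124207e-01,  4.68347574e-05, -9.61905245e-04]), 'ft_force': array([-0.32978173,  0.2522173 , -0.25418994]), 'moment': array([ 0.02473349,  0.00593939, -0.02558259]), 'grip_force': 0.0, 'grip_width': 0.08671262601051664}
```

View pics/top0.png

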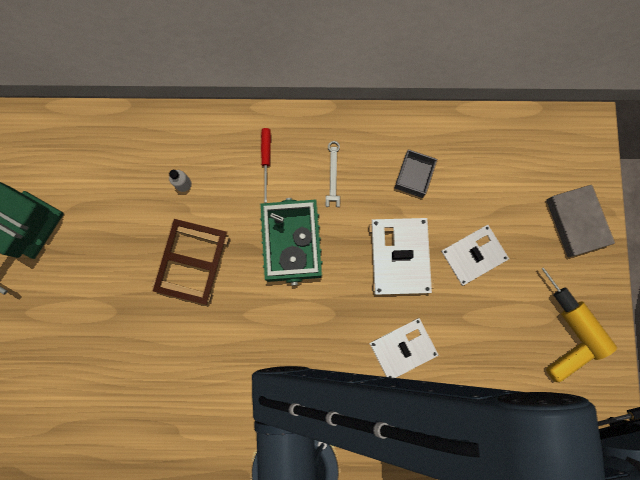

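View pics/side0.png

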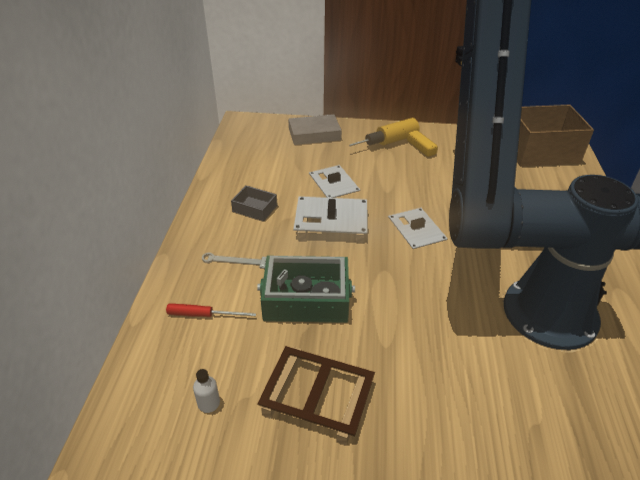

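The top view shows the housing at (291,242), with its long side along world x and the wing at (276,217). The tilted sheet is at (191,262), and the large cover has its handle at (402,255) and slot at (390,236). The two small plates are decoys. Next I'll measure these from the masks.

```bash
cat > h.py <<'E'
import numpy as np,cv2
def cloud(c):
    """world xyz for every pixel from depth"""
    f=240/np.tan(np.radians(c["fov_y"])/2); v,u=np.mgrid[:480,:640]; d=c["depth"]
    P=np.stack([(u-c["cx"])/f*d,(v-c["cy"])/f*d,d],-1); V=c["view"]
    return (P-V[:3,3])@V[:3,:3]
def ray(c,uv,z):
    """pixel(s) onto plane z"""
    f=240/np.tan(np.radians(c["fov_y"])/2); uv=np.atleast_2d(uv).astype(float); V=np.asarray(c["view"])
    r=np.c_[(uv[:,0]-c["cx"])/f,(uv[:,1]-c["cy"])/f,np.ones(len(uv))]@V[:3,:3]; o=-V[:3,:3].T@V[:3,3]
    return o[:2]+r[:,:2]*((z-o[2])/r[:,2])[:,None]
def rect(c,m,z):
    """min-area rect of the largest blob of mask m, at height z: centre, sides, angle of long side from x"""
    cs,_=cv2.findContours(m.astype(np.uint8),cv2.RETR_EXTERNAL,cv2.CHAIN_APPROX_NONE)
    k=max(cs,key=cv2.contourArea)[:,0]
    (x,y),(w,h),a=cv2.minAreaRect((ray(c,k,z)*1000).astype(np.float32))
    if w<h:w,h,a=h,w,a+90
    return np.round([x,y,w,h,(a+90)%180-90],1)
E
python3 - <<'E'
from h import *
for n in("top","side"):
    c=np.load(f"pics/{n}0.npz"); W=cloud(c); hsv=cv2.cvtColor(c["color"],cv2.COLOR_BGR2HSV); H,S,V=[hsv[...,i].astype(int) for i in range(3)]
    z=W[...,2]; x,y=W[...,0],W[...,1]
    def box(x0,x1,y0,y1): return (x>x0)&(x<x1)&(y>y0)&(y<y1)
    hb=box(.38,.7,-.12,.14)
    print(n,"heights ring",np.percentile(z[hb&(z>.06)],[5,30,50,70,95,99.9]).round(4))
    ring=hb&(z>.071)&(S<70); print("ring",rect(c,ring,.078))
    rim=hb&(z>.06); print("rim",rect(c,rim,.074))
    w=hb&(z>.085); print("wing",w.sum(),rect(c,w,.108) if w.sum()>5 else "", np.percentile(z[w],[50,95]) )
    sh=box(.35,.75,.12,.4)&(z>.025)&(V<130)&(S>80)&(z<.05); print("sheet",rect(c,sh,.035))
    cv=box(.4,.7,-.36,-.1)&(z>.02)&(S<60); print("cover",rect(c,cv,.035))
    ha=box(.4,.7,-.36,-.1)&(z>.055)&(z<.08); print("handle",ha.sum(),rect(c,ha,.067))
    cv2.imwrite(f"pics/m_{n}.png",np.uint8(255*(ring|sh|cv)))
E
```

```text
top heights ring [0.0661 0.0707 0.0743 0.0775 0.0831 0.1111]
ring [560.9  18.  174.  124.    4.7]
rim [559.9  16.7 190.5 139.5   4.7]
wing 74 [606.5  48.3  33.3  12.2  68.4] [0.1059105  0.11079391]
sheet [507.8 269.8 189.8 145.7 -13.3]
cover [ 526.5 -258.4  190.2  141.9    2. ]
handle 181 [ 526.  -258.9   49.4   19.8  -89.5]
side heights ring [0.0632 0.0699 0.0729 0.0776 0.0891 0.1097]
ring [559.1  20.6 179.2 131.7   4.8]
rim [556.3  25.6 189.1 150.7   4.7]
wing 119 [602.8  58.4  46.8  19.7  66.9] [0.1041128  0.10929395]
sheet [504.8 273.2 190.5 144.3 -13.5]
cover [ 523.6 -258.8  187.8  144.2    2.1]
handle 116 [ 521.9 -251.2   63.7   18.5  -85.5]
```

```bash
cat > plan.py <<'E'
import sys,numpy as np
from rig import robot
from scipy.spatial.transform import Rotation as R
# usage: plan.py x y z yaw(deg of tool x) in world m -> what is left, in tool axes cm / deg
o=robot.get_obs(); M=R.from_quat(o["tool_rot"]).as_matrix()
th=np.degrees(np.arctan2(M[1,0],M[0,0])); print("t",round(o["time"],2),"pos",(o["position"]*1000).round(1),"yaw",th.round(2),"tilt",M[2].round(3),"w",round(o["grip_width"]*1000,1),"gf",round(o["grip_force"],1),"F",o["ft_force"].round(1))
if len(sys.argv)>1:
    x,y,z,a=map(float,sys.argv[1:]); d=np.array([x,y,z])-o["position"]; t=np.radians(a)
    f=lambda t:np.round(100*np.array([d[0]*np.cos(t)+d[1]*np.sin(t),d[0]*np.sin(t)-d[1]*np.cos(t),-d[2]]),2)
    print("twist",round((th-a+180)%360-180,2),"linear now",f(np.radians(th)),"after twist",f(t))
E
python3 -m pendant '[{"jaw":0.6,"linear":[0,0,0],"twist":-7},{"jaw":0.6,"linear":[0,0,0],"twist":-7},{"jaw":0.6,"linear":[0,0,0],"twist":-7},{"jaw":0.6,"linear":[0,0,0],"twist":-7},{"jaw":0.6,"linear":[0,0,0],"twist":-7},{"jaw":0.6,"linear":[0,0,0],"twist":-7},{"jaw":0.6,"linear":[0,0,0],"twist":-7},{"jaw":0.6,"linear":[0,0,0],"twist":-7},{"jaw":0.6,"linear":[0,0,0],"twist":-7},{"jaw":0.6,"linear":[0,3.7,0],"twist":0},{"jaw":0.6,"linear":[0,3.7,0],"twist":0},{"jaw":0.6,"linear":[0,3.7,0],"twist":0}]'
python3 plan.py .507 .27 .15 76.7
```

```text
time: 1.1
position: [0.2576, -0.6324, 0.2391]
tool_rot: [0.784, 0.62, 0.0, -0.0]
ft_force: [-0.3, -0.7, 0.3]
grip_width: 0.0523
grip_force: 0.0
t 1.1 pos [ 257.6 -632.4  239.1] yaw 76.68 tilt [ 0.001 -0.    -1.   ] w 52.3 gf 0.0 F [-0.3 -0.7  0.3]
twist -0.02 linear now [93.56  3.48  8.91] after twist [93.56  3.51  8.91]
```

```bash
python3 -m pendant '[{"jaw":0.6,"linear":[3.9,0.15,0],"twist":0},{"jaw":0.6,"linear":[3.9,0.15,0],"twist":0},{"jaw":0.6,"linear":[3.9,0.15,0],"twist":0},{"jaw":0.6,"linear":[3.9,0.15,0],"twist":0},{"jaw":0.6,"linear":[3.9,0.15,0],"twist":0},{"jaw":0.6,"linear":[3.9,0.15,0],"twist":0},{"jaw":0.6,"linear":[3.9,0.15,0],"twist":0},{"jaw":0.6,"linear":[3.9,0.15,0],"twist":0},{"jaw":0.6,"linear":[3.9,0.15,0],"twist":0},{"jaw":0.6,"linear":[3.9,0.15,0],"twist":0},{"jaw":0.6,"linear":[3.9,0.15,0],"twist":0},{"jaw":0.6,"linear":[3.9,0.15,0],"twist":0}]'
python3 -m pendant '[{"jaw":0.6,"linear":[3.9,0.15,0],"twist":0},{"jaw":0.6,"linear":[3.9,0.15,0],"twist":0},{"jaw":0.6,"linear":[3.9,0.15,0],"twist":0},{"jaw":0.6,"linear":[3.9,0.15,0],"twist":0},{"jaw":0.6,"linear":[3.9,0.15,0],"twist":0},{"jaw":0.6,"linear":[3.9,0.15,0],"twist":0},{"jaw":0.6,"linear":[3.9,0.15,0],"twist":0},{"jaw":0.6,"linear":[3.9,0.15,0],"twist":0},{"jaw":0.6,"linear":[3.9,0.15,0],"twist":0},{"jaw":0.6,"linear":[3.9,0.15,0],"twist":0},{"jaw":0.6,"linear":[3.9,0.1,0],"twist":0},{"jaw":0.6,"linear":[0,0,0],"twist":0}]'
python3 plan.py .507 .27 .035 76.7
python3 - <<'E'
from h import *
from rig import cams
for n in("top","side","wrist"):
    c=cams.camera(n); np.savez(f"pics/{n}1.npz",**c); cv2.imwrite(f"pics/{n}1.png",c["color"])
c=np.load("pics/wrist1.npz"); W=cloud(c); z=W[...,2]; hsv=cv2.cvtColor(c["color"],cv2.COLOR_BGR2HSV)
m=(hsv[...,2]<130)&(hsv[...,1]>80)&(z<.06)&(z>.025); print("wrist sheet",rect(c,m,.035))
E
```

```text
time: 2.1
position: [0.3814, -0.1789, 0.2394]
tool_rot: [0.784, 0.621, 0.0, -0.0]
ft_force: [0.6, 0.1, -0.2]
grip_width: 0.0523
grip_force: 0.0
time: 3.1
position: [0.4968, 0.2394, 0.2395]
tool_rot: [0.782, 0.623, 0.003, -0.0]
ft_force: [0.2, -0.1, 0.7]
grip_width: 0.0525
grip_force: 0.0
t 3.1 pos [496.8 239.4 239.5] yaw 77.1 tilt [ 0.005  0.003 -1.   ] w 52.5 gf 0.0 F [ 0.2 -0.1  0.7]
twist 0.4 linear now [ 3.21  0.31 20.45] after twist [ 3.21  0.29 20.45]
wrist sheet [505.1 271.2 187.5 139.5 -13. ]
```

View pics/wrist1.png

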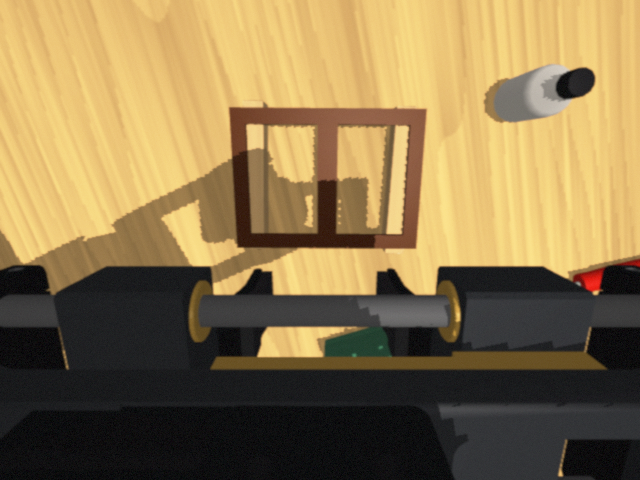

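The wrist view shows the sheet upright in the frame, with the bridge at (327,178) and parallel to the fingers. I'll go down and grip it.

```bash
python3 -m pendant '[{"jaw":0.6,"linear":[3.2,0.25,2],"twist":0.3},{"jaw":0.6,"linear":[0,0,4],"twist":0},{"jaw":0.6,"linear":[0,0,4],"twist":0},{"jaw":0.6,"linear":[0,0,4],"twist":0},{"jaw":0.6,"linear":[0,0,3],"twist":0},{"jaw":0.6,"linear":[0,0,0],"twist":0},{"jaw":0.6,"linear":[0,0,0],"twist":0}]' 25
python3 plan.py .5065 .2705 .035 76.8
```

```text
time: 3.83
position: [0.5036, 0.2619, 0.0684]
tool_rot: [0.786, 0.618, -0.002, -0.001]
ft_force: [0.8, -0.0, 0.3]
grip_width: 0.0522
grip_force: 0.0
t 3.83 pos [503.6 261.9  68.4] yaw 76.38 tilt [-0.003 -0.004 -1.   ] w 52.2 gf 0.0 F [ 0.8 -0.   0.3]
twist -0.42 linear now [0.9  0.08 3.34] after twist [0.9  0.08 3.34]
```

```bash
python3 -m pendant '[{"jaw":0.6,"linear":[0.9,0.08,1],"twist":-0.4},{"jaw":0.6,"linear":[0,0,2.3],"twist":0},{"jaw":0.6,"linear":[0,0,0],"twist":0},{"jaw":0.6,"linear":[0,0,0],"twist":0},{"jaw":0.1,"linear":[0,0,0],"twist":0},{"jaw":0.1,"linear":[0,0,0],"twist":0},{"jaw":0.1,"linear":[0,0,0],"twist":0},{"jaw":0.1,"linear":[0,0,0],"twist":0},{"jaw":0.1,"linear":[0,0,0],"twist":0},{"jaw":0.1,"linear":[0,0,0],"twist":0}]' 25
python3 plan.py .5065 .2705 .035 76.8
```

```text
time: 4.67
position: [0.5077, 0.2724, 0.0369]
tool_rot: [0.783, 0.622, 0.0, -0.0]
ft_force: [-0.3, 0.3, -0.3]
grip_width: 0.0198
grip_force: 0.4
t 4.67 pos [507.7 272.4  36.9] yaw 76.89 tilt [ 0. -0. -1.] w 19.8 gf 0.4 F [-0.3  0.3 -0.3]
twist 0.09 linear now [-0.21 -0.07  0.19] after twist [-0.21 -0.07  0.19]
```

```bash
python3 -m pendant '[{"jaw":0.1,"linear":[0,0,0],"twist":0},{"jaw":0.1,"linear":[0,0,0],"twist":0},{"jaw":0.1,"linear":[0,0,-1],"twist":0},{"jaw":0.1,"linear":[0,0,-3],"twist":0},{"jaw":0.1,"linear":[0,0,-4],"twist":0},{"jaw":0.1,"linear":[0,0,-4],"twist":0},{"jaw":0.1,"linear":[0,0,-1],"twist":0},{"jaw":0.1,"linear":[0,0,0],"twist":-7},{"jaw":0.1,"linear":[0,0,0],"twist":-7},{"jaw":0.1,"linear":[0,0,0],"twist":-3.8},{"jaw":0.1,"linear":[0,0,0],"twist":0},{"jaw":0.1,"linear":[0,0,0],"twist":0}]' 25
python3 plan.py .560 .017 .16 94.7
```

```text
time: 5.67
position: [0.5075, 0.2723, 0.1665]
tool_rot: [0.678, 0.735, -0.0, -0.0]
ft_force: [0.0, 0.9, 0.2]
grip_width: 0.0193
grip_force: 25.0
t 5.67 pos [507.5 272.3 166.5] yaw 94.59 tilt [-0. -0. -1.] w 19.3 gf 25.0 F [0.  0.9 0.2]
twist -0.11 linear now [-25.87   3.19   0.65] after twist [-25.87   3.14   0.65]
```

```bash
python3 -m pendant '[{"jaw":0.1,"linear":[-2,0.45,0],"twist":0},{"jaw":0.1,"linear":[-3.4,0.45,0],"twist":0},{"jaw":0.1,"linear":[-4,0.45,0],"twist":0},{"jaw":0.1,"linear":[-4,0.45,0],"twist":0},{"jaw":0.1,"linear":[-4,0.45,0],"twist":0},{"jaw":0.1,"linear":[-4,0.45,0],"twist":0},{"jaw":0.1,"linear":[-3,0.45,0],"twist":0},{"jaw":0.1,"linear":[-1.4,0,0],"twist":0},{"jaw":0.1,"linear":[0,0,0],"twist":0},{"jaw":0.1,"linear":[0,0,0],"twist":0}]' 25
python3 plan.py .560 .017 .16 94.7
python3 - <<'E'
from h import *
from rig import cams
for n in("top","side","wrist"):
    c=cams.camera(n); np.savez(f"pics/{n}2.npz",**c); cv2.imwrite(f"pics/{n}2.png",c["color"])
    W=cloud(c); z=W[...,2]; hsv=cv2.cvtColor(c["color"],cv2.COLOR_BGR2HSV)
    m=(hsv[...,2]<130)&(hsv[...,1]>80)&(hsv[...,0]<25)&(z<.18)&(z>.15)
    if m.sum()>50: print(n,m.sum(),np.median(z[m]),rect(c,m,np.median(z[m])))
a=np.hstack([cv2.imread(f"pics/{n}2.png") for n in("top","side","wrist")]); cv2.imwrite("pics/a2.png",cv2.resize(np.vstack([np.hstack([cv2.imread("pics/side2.png"),cv2.imread("pics/wrist2.png")])]),(800,300)))
E
```

```text
time: 6.5
position: [0.5598, 0.0177, 0.1662]
tool_rot: [0.679, 0.735, -0.0, -0.001]
ft_force: [0.9, 1.1, -0.4]
grip_width: 0.0193
grip_force: 25.0
t 6.5 pos [559.8  17.7 166.2] yaw 94.53 tilt [ 0.001 -0.001 -1.   ] w 19.3 gf 25.0 F [ 0.9  1.1 -0.4]
twist -0.17 linear now [-0.07  0.01  0.62] after twist [-0.07  0.01  0.62]
top 674 0.1643935803453764 [ 5.651e+02 -3.030e+01  1.898e+02  5.410e+01  5.000e-01]
side 2072 0.1647284757100709 [557.3  28.9 189.8 123.8   4.5]
wrist 25008 0.16427177682101035 [517.2  51.8 110.1  64.9   4.7]
```

View pics/a2.png

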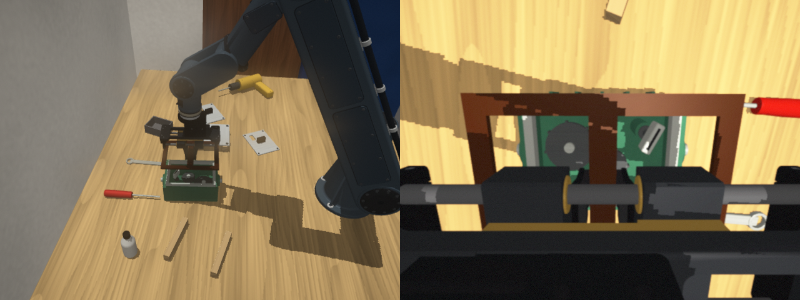

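The sheet is held level above the housing. The wrist view shows its +y edge and both corners, so I can work out its offset in the hand.

```bash
python3 - <<'E'
from h import *
a=np.radians(4.6); Rm=np.array([[np.cos(a),np.sin(a)],[-np.sin(a),np.cos(a)]])
for n in("wrist","side","top"):
    c=np.load(f"pics/{n}2.npz"); W=cloud(c); z=W[...,2]; hsv=cv2.cvtColor(c["color"],cv2.COLOR_BGR2HSV)
    m=(hsv[...,0]<25)&(hsv[...,1]>80)&(hsv[...,2]<150)&(z<.172)&(z>.155)
    v,u=np.where(m); p=(ray(c,np.c_[u,v],.1667)-[.5598,.0177])@Rm.T*1000   # TCP-centred, housing-aligned
    print(n,"x",np.percentile(p[:,0],[.2,1,99,99.8]).round(1),"y",np.percentile(p[:,1],[.2,1,99,99.8]).round(1))
    top=p[p[:,1]>50]
    if n!="top": print("  near +y x-range",top[:,0].min().round(1),top[:,0].max().round(1), "edge y left/right",[top[(top[:,0]>l)&(top[:,0]<l+20)][:,1].max().round(1) for l in(-90,-10,70)])
E
```

```text
wrist x [-93.  -92.5  92.4  92.9] y [-27.1 -23.9  69.5  69.9]
  near +y x-range -93.2 93.3 edge y left/right [np.float64(69.8), np.float64(69.9), np.float64(69.3)]
side x [-539.5 -277.7   91.8   92.7] y [-1410.1 -1400.6    74.6    75.3]
  near +y x-range -96.1 93.1 edge y left/right [np.float64(75.5), np.float64(75.2), np.float64(74.5)]
top x [-93.1 -92.6  87.2  93.4] y [-71.2 -70.9  67.5  68.2]
```

```bash
python3 -m pendant '[{"jaw":0.1,"linear":[-0.07,0,2],"twist":-0.1},{"jaw":0.1,"linear":[0,0,2.5],"twist":0},{"jaw":0.1,"linear":[0,0,2],"twist":0},{"jaw":0.1,"linear":[0,0,1],"twist":0},{"jaw":0.1,"linear":[0,0,0.5],"twist":0},{"jaw":0.1,"linear":[0,0,0],"twist":0},{"jaw":0.1,"linear":[0,0,0],"twist":0}]' 25
python3 plan.py .560 .017 .085 94.7
```

```text
time: 7.23
position: [0.5608, 0.0177, 0.0871]
tool_rot: [0.677, 0.736, 0.0, 0.0]
ft_force: [0.5, -1.3, -0.1]
grip_width: 0.0193
grip_force: 25.0
t 7.23 pos [560.8  17.7  87.1] yaw 94.85 tilt [-0.     0.001 -1.   ] w 19.3 gf 25.0 F [ 0.5 -1.3 -0.1]
twist 0.15 linear now [-0.06 -0.08  0.21] after twist [-0.06 -0.08  0.21]
```

```bash
python3 -m pendant '[{"jaw":0.1,"linear":[-0.05,-0.08,0.2],"twist":0},{"jaw":0.1,"linear":[0,0,0],"twist":0},{"jaw":0.1,"linear":[0,0,0],"twist":0},{"jaw":0.45,"linear":[0,0,0],"twist":0},{"jaw":0.45,"linear":[0,0,0],"twist":0},{"jaw":0.45,"linear":[0,0,0],"twist":0},{"jaw":0.45,"linear":[0,0,0],"twist":0},{"jaw":0.45,"linear":[0,0,-1],"twist":0},{"jaw":0.45,"linear":[0,0,-3],"twist":0},{"jaw":0.45,"linear":[0,0,-4],"twist":0},{"jaw":0.45,"linear":[0,0,-2],"twist":0},{"jaw":0.45,"linear":[0,0,0],"twist":0}]' 25
python3 -m pendant '[{"jaw":0.45,"linear":[-4,0,-2],"twist":0},{"jaw":0.45,"linear":[-4,0,0],"twist":0},{"jaw":0.45,"linear":[-4,0,0],"twist":0},{"jaw":0.45,"linear":[0,0,0],"twist":0},{"jaw":0.45,"linear":[0,0,0],"twist":0}]'
python3 plan.py .607 .049 .16 68.4
python3 - <<'E'
from h import *
from rig import cams
for n in("top","wrist","side"):
    c=cams.camera(n); np.savez(f"pics/{n}3.npz",**c); cv2.imwrite(f"pics/{n}3.png",c["color"])
    W=cloud(c); z=W[...,2]; hsv=cv2.cvtColor(c["color"],cv2.COLOR_BGR2HSV)
    b=(W[...,0]>.4)&(W[...,0]<.72)&(W[...,1]>-.1)&(W[...,1]<.14)
    m=b&(hsv[...,0]<25)&(hsv[...,1]>80)&(hsv[...,2]<150)&(z<.095)&(z>.07)
    print(n,m.sum(),np.median(z[m]),rect(c,m,.083))
    w=b&(z>.1)&(z<.115); w=cv2.morphologyEx(w.astype(np.uint8),cv2.MORPH_OPEN,np.ones((2,2))); print("wing",w.sum(),rect(c,w,.108))
a=np.hstack([cv2.imread("pics/top3.png"),cv2.imread("pics/wrist3.png")]); cv2.imwrite("pics/a3.png",cv2.resize(a,(800,300)))
E
```

```text
time: 8.23
position: [0.563, 0.0161, 0.1903]
tool_rot: [0.677, 0.736, 0.003, 0.005]
ft_force: [0.2, -0.2, 0.0]
grip_width: 0.0393
grip_force: 0.0
time: 8.65
position: [0.5692, -0.1024, 0.2029]
tool_rot: [0.678, 0.735, -0.0, -0.0]
ft_force: [-0.3, -0.1, -0.2]
grip_width: 0.0393
grip_force: 0.0
t 8.65 pos [ 569.2 -102.4  202.9] yaw 94.56 tilt [ 0. -0. -1.] w 39.3 gf 0.0 F [-0.3 -0.1 -0.2]
twist 26.16 linear now [14.8   4.98  4.29] after twist [15.47 -2.06  4.29]
top 843 0.0833151469367678 [570.6  33.7 170.5 105.2   4.3]
wing 60 [605.1  46.   32.3  10.8  69.7]
wrist 13070 0.08279499536498486 [526.8   3.  120.6 120.3 -85.3]
wing 914 [606.9  46.6  34.    9.7  67.6]
side 1789 0.08330031433816203 [558.2  16.4 190.2 144.3   4.6]
wing 76 [600.3  55.   34.9  14.2  62.5]
```

View pics/a3.png

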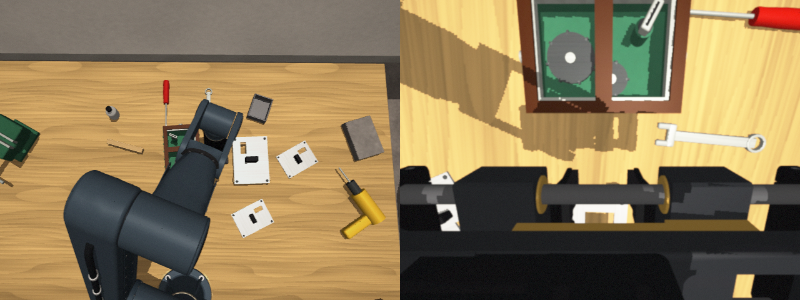

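The sheet lies square on the ring at the right height. The wing is at (607,47) mm, at about 68°, so I'll move over to it and grip it.

```bash
python3 -m pendant '[{"jaw":0.45,"linear":[0,0,0],"twist":7},{"jaw":0.45,"linear":[0,0,0],"twist":7},{"jaw":0.45,"linear":[0,0,0],"twist":7},{"jaw":0.45,"linear":[0,0,0],"twist":5.2},{"jaw":0.45,"linear":[3.8,-0.5,0],"twist":0},{"jaw":0.45,"linear":[3.8,-0.5,0],"twist":0},{"jaw":0.45,"linear":[3.8,-0.5,0],"twist":0},{"jaw":0.45,"linear":[3.8,-0.5,0],"twist":0},{"jaw":0.45,"linear":[0,0,0],"twist":0},{"jaw":0.45,"linear":[0,0,3],"twist":0},{"jaw":0.45,"linear":[0,0,2.5],"twist":0},{"jaw":0.45,"linear":[0,0,0],"twist":0}]' 15
python3 plan.py .6067 .0475 .106 68
```

```text
time: 9.8
position: [0.6018, 0.0506, 0.1435]
tool_rot: [0.825, 0.565, -0.004, -0.004]
ft_force: [-1.1, -0.4, -0.6]
grip_width: 0.0392
grip_force: 0.0
t 9.8 pos [601.8  50.6 143.5] yaw 68.77 tilt [-0.003 -0.011 -1.   ] w 39.2 gf 0.0 F [-1.1 -0.4 -0.6]
twist 0.77 linear now [-0.11  0.57  3.75] after twist [-0.1   0.57  3.75]
```

```bash
python3 -m pendant '[{"jaw":0.45,"linear":[0,0,0],"twist":0},{"jaw":0.45,"linear":[0,0,0],"twist":0}]'; python3 plan.py .6067 .0475 .106 68
```

```text
time: 9.97
position: [0.6066, 0.0489, 0.149]
tool_rot: [0.826, 0.564, 0.0, 0.0]
ft_force: [-0.3, -0.6, 0.2]
grip_width: 0.039
grip_force: 0.0
t 9.97 pos [606.6  48.9 149. ] yaw 68.64 tilt [ 0.     0.001 -1.   ] w 39.0 gf 0.0 F [-0.3 -0.6  0.2]
twist 0.64 linear now [-0.13  0.07  4.3 ] after twist [-0.13  0.07  4.3 ]
```

```bash
python3 -m pendant '[{"jaw":0.45,"linear":[-0.1,0.05,2],"twist":0.5},{"jaw":0.45,"linear":[0,0,1.7],"twist":0},{"jaw":0.45,"linear":[0,0,0.6],"twist":0},{"jaw":0.45,"linear":[0,0,0],"twist":0},{"jaw":0.45,"linear":[0,0,0],"twist":0},{"jaw":0.05,"linear":[0,0,0],"twist":0},{"jaw":0.05,"linear":[0,0,0],"twist":0},{"jaw":0.05,"linear":[0,0,0],"twist":0},{"jaw":0.05,"linear":[0,0,0],"twist":0},{"jaw":0.05,"linear":[0,0,0],"twist":0},{"jaw":0.05,"linear":[0,0,0],"twist":0}]' 15;  python3 plan.py .6067 .0475 .106 4.7
```

```text
time: 10.88
position: [0.6058, 0.0476, 0.1054]
tool_rot: [0.829, 0.56, -0.0, -0.001]
ft_force: [-1.5, 0.7, 0.3]
grip_width: 0.0098
grip_force: 15.0
t 10.88 pos [605.8  47.6 105.4] yaw 68.09 tilt [-0.    -0.001 -1.   ] w 9.8 gf 15.0 F [-1.5  0.7  0.3]
twist 63.39 linear now [ 0.02  0.09 -0.06] after twist [ 0.09  0.02 -0.06]
```

```bash
python3 -m pendant '[{"jaw":0.05,"linear":[0,0,0],"twist":3.4},{"jaw":0.05,"linear":[0,0,0],"twist":6},{"jaw":0.05,"linear":[0,0,0],"twist":6},{"jaw":0.05,"linear":[0,0,0],"twist":6},{"jaw":0.05,"linear":[0,0,0],"twist":6},{"jaw":0.05,"linear":[0,0,0],"twist":6},{"jaw":0.05,"linear":[0,0,0],"twist":6},{"jaw":0.05,"linear":[0,0,0],"twist":6},{"jaw":0.05,"linear":[0,0,0],"twist":6},{"jaw":0.05,"linear":[0,0,0],"twist":6},{"jaw":0.05,"linear":[0,0,0],"twist":6},{"jaw":0.05,"linear":[0,0,0],"twist":0}]' 15;  python3 plan.py .6067 .0475 .106 4.7
```

```text
time: 11.88
position: [0.605, 0.0487, 0.1054]
tool_rot: [0.999, 0.04, -0.001, -0.001]
ft_force: [-3.7, 5.2, 5.6]
grip_width: 0.0101
grip_force: 15.0
t 11.88 pos [605.   48.7 105.4] yaw 4.57 tilt [-0.003 -0.002 -1.   ] w 10.1 gf 15.0 F [-3.7  5.2  5.6]
twist -0.13 linear now [ 0.16  0.13 -0.06] after twist [ 0.16  0.13 -0.06]
```

```bash
python3 -m pendant '[{"jaw":0.05,"linear":[0,0,0],"twist":0},{"jaw":0.4,"linear":[0,0,0],"twist":0},{"jaw":0.4,"linear":[0,0,0],"twist":0},{"jaw":0.4,"linear":[0,0,0],"twist":0},{"jaw":0.4,"linear":[0,0,-2],"twist":0},{"jaw":0.4,"linear":[0,0,-4],"twist":0},{"jaw":0.4,"linear":[0,0,-4],"twist":0},{"jaw":0.4,"linear":[0,3,-1],"twist":0},{"jaw":0.4,"linear":[0,4,0],"twist":0},{"jaw":0.4,"linear":[0,4,0],"twist":0},{"jaw":0.4,"linear":[0,4,0],"twist":0},{"jaw":0.4,"linear":[0,2,0],"twist":0}]' 15
python3 -m pendant '[{"jaw":0.6,"linear":[0,0,0],"twist":-7},{"jaw":0.6,"linear":[0,0,0],"twist":-7},{"jaw":0.6,"linear":[0,0,0],"twist":-7},{"jaw":0.6,"linear":[0,0,0],"twist":-7},{"jaw":0.6,"linear":[0,0,0],"twist":-7},{"jaw":0.6,"linear":[0,0,0],"twist":-7},{"jaw":0.6,"linear":[0,0,0],"twist":-7},{"jaw":0.6,"linear":[0,0,0],"twist":-7},{"jaw":0.6,"linear":[0,0,0],"twist":-7},{"jaw":0.6,"linear":[0,0,0],"twist":-7},{"jaw":0.6,"linear":[0,0,0],"twist":-7},{"jaw":0.6,"linear":[0,0,0],"twist":-7}]'
python3 plan.py .526 -.2585 .15 92
python3 - <<'E'
from h import *
from rig import cams
for n in("wrist","top","side"):
    c=cams.camera(n); np.savez(f"pics/{n}4.npz",**c); cv2.imwrite(f"pics/{n}4.png",c["color"])
    W=cloud(c); z=W[...,2]; hsv=cv2.cvtColor(c["color"],cv2.COLOR_BGR2HSV)
    b=(W[...,0]>.4)&(W[...,0]<.72)&(W[...,1]>-.1)&(W[...,1]<.14)
    m=b&(hsv[...,0]<25)&(hsv[...,1]>80)&(hsv[...,2]<150)&(z<.095)&(z>.07)
    print(n,m.sum(),np.median(z[m]),rect(c,m,.083))
    w=b&(z>.1)&(z<.115); w=cv2.morphologyEx(w.astype(np.uint8),cv2.MORPH_OPEN,np.ones((2,2))); print("wing",w.sum(),rect(c,w,.108) if w.any() else "")
    g=b&(hsv[...,0]>50)&(hsv[...,0]<90)&(hsv[...,1]>90)&(z>.055)&(z<.075);
    b=(W[...,0]>.4)&(W[...,0]<.7)&(W[...,1]<-.12)&(W[...,1]>-.36)
    ha=b&(z>.055)&(z<.08)&(hsv[...,2]<70); print("handle",ha.sum(),rect(c,ha,.067) if ha.any() else "")
a=np.hstack([cv2.imread("pics/top4.png"),cv2.imread("pics/wrist4.png")]); cv2.imwrite("pics/a4.png",cv2.resize(a,(800,300)))
E
```

```text
time: 12.88
position: [0.6212, -0.1275, 0.2155]
tool_rot: [0.999, 0.04, 0.001, 0.002]
ft_force: [0.8, -0.3, 0.4]
grip_width: 0.035
grip_force: 0.0
time: 13.88
position: [0.6205, -0.1227, 0.215]
tool_rot: [0.713, 0.701, -0.0, 0.0]
ft_force: [-0.2, -0.7, -0.5]
grip_width: 0.0524
grip_force: 0.0
t 13.88 pos [ 620.5 -122.7  215. ] yaw 89.09 tilt [-0.001  0.    -1.   ] w 52.4 gf 0.0 F [-0.2 -0.7 -0.5]
twist -2.91 linear now [-13.72  -9.23   6.5 ] after twist [-13.24  -9.92   6.5 ]
wrist 13540 0.08277344705389042 [561.7   1.8 189.7 114.2   4.6]
wing 10 [595.   39.4   1.3   0.6  -0.9]
handle 0 
top 715 0.0831091519542591 [591.7  72.1 190.   85.5 -26.7]
wing 57 [604.9  46.   29.5   9.6   1.3]
handle 164 [ 526.  -257.7   46.9   19.8  -89.5]
side 1768 0.08331416728451431 [558.2  16.4 190.2 144.3   4.6]
wing 82 [601.6  55.3  30.6  15.    6.1]
handle 97 [ 523.1 -250.9   63.8   15.7  -85.4]
```

View pics/a4.png

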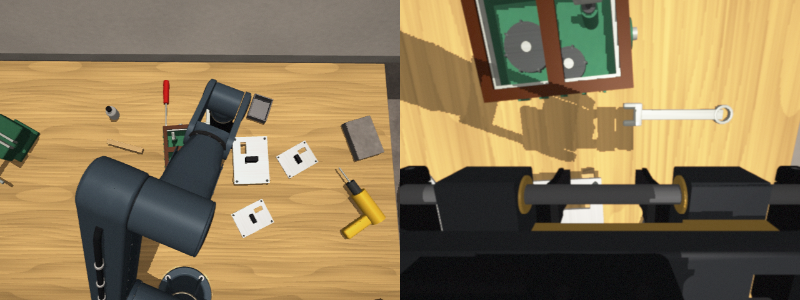

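The wing now lies parallel and the sheet hasn't moved. On to the cover.

```bash
python3 -m pendant '[{"jaw":0.6,"linear":[0,0,0],"twist":-2.9},{"jaw":0.6,"linear":[-3.3,-2.4,0],"twist":0},{"jaw":0.6,"linear":[-3.3,-2.5,0],"twist":0},{"jaw":0.6,"linear":[-3.3,-2.5,0],"twist":0},{"jaw":0.6,"linear":[-3.3,-2.5,0],"twist":0},{"jaw":0.6,"linear":[0,0,3],"twist":0},{"jaw":0.6,"linear":[0,0,3.5],"twist":0},{"jaw":0.6,"linear":[0,0,0],"twist":0},{"jaw":0.6,"linear":[0,0,0],"twist":0},{"jaw":0.6,"linear":[0,0,0],"twist":0}]'
python3 plan.py .526 -.2585 .057 92
```

```text
time: 14.87
position: [0.5258, -0.257, 0.1512]
tool_rot: [0.697, 0.717, 0.0, 0.001]
ft_force: [1.5, -0.1, 0.4]
grip_width: 0.0522
grip_force: 0.0
t 14.87 pos [ 525.8 -257.   151.2] yaw 91.57 tilt [-0.001  0.001 -1.   ] w 52.2 gf 0.0 F [ 1.5 -0.1  0.4]
twist -0.43 linear now [-0.15  0.01  9.42] after twist [-0.15  0.01  9.42]
```

```bash
python3 -m pendant '[{"jaw":0.6,"linear":[-0.1,0,2.5],"twist":-0.4},{"jaw":0.6,"linear":[0,0,3],"twist":0},{"jaw":0.6,"linear":[0,0,2.5],"twist":0},{"jaw":0.6,"linear":[0,0,1.4],"twist":0},{"jaw":0.6,"linear":[0,0,0],"twist":0},{"jaw":0.6,"linear":[0,0,0],"twist":0},{"jaw":0.1,"linear":[0,0,0],"twist":0},{"jaw":0.1,"linear":[0,0,0],"twist":0},{"jaw":0.1,"linear":[0,0,0],"twist":0},{"jaw":0.1,"linear":[0,0,0],"twist":0},{"jaw":0.1,"linear":[0,0,0],"twist":0},{"jaw":0.1,"linear":[0,0,0],"twist":0}]' 50
python3 plan.py .526 -.2585 .057 92
```

```text
time: 15.87
position: [0.5247, -0.2578, 0.0566]
tool_rot: [0.695, 0.719, -0.0, -0.0]
ft_force: [-3.5, -1.2, 2.4]
grip_width: 0.02
grip_force: 2.1
t 15.87 pos [ 524.7 -257.8   56.6] yaw 92.01 tilt [-0. -0. -1.] w 20.0 gf 2.1 F [-3.5 -1.2  2.4]
twist 0.01 linear now [-0.08  0.12 -0.04] after twist [-0.08  0.12 -0.04]
```

```bash
python3 -m pendant '[{"jaw":0.1,"linear":[0,0,0],"twist":0},{"jaw":0.1,"linear":[0,0,0],"twist":0},{"jaw":0.1,"linear":[0,0,-1],"twist":0},{"jaw":0.1,"linear":[0,0,-2.5],"twist":0},{"jaw":0.1,"linear":[0,0,-3.5],"twist":0},{"jaw":0.1,"linear":[0,0,-3.5],"twist":0},{"jaw":0.1,"linear":[0,0,-2],"twist":0},{"jaw":0.1,"linear":[0,0,0],"twist":-2.7},{"jaw":0.1,"linear":[0,0,0],"twist":0},{"jaw":0.1,"linear":[0,0,0],"twist":0}]' 50
python3 plan.py .5598 .0163 .18 94.7
```

```text
time: 16.7
position: [0.5242, -0.257, 0.1807]
tool_rot: [0.678, 0.735, 0.0, -0.001]
ft_force: [-0.1, -0.1, -4.6]
grip_width: 0.0198
grip_force: 50.0
t 16.7 pos [ 524.2 -257.   180.7] yaw 94.63 tilt [ 0.002 -0.001 -1.   ] w 19.8 gf 50.0 F [-0.1 -0.1 -4.6]
twist -0.07 linear now [26.95  5.75  0.07] after twist [26.95  5.78  0.07]
```

```bash
python3 -m pendant '[{"jaw":0.1,"linear":[1.5,0.7,0],"twist":0},{"jaw":0.1,"linear":[3,0.7,0],"twist":0},{"jaw":0.1,"linear":[3.7,0.7,0],"twist":0},{"jaw":0.1,"linear":[3.7,0.7,0],"twist":0},{"jaw":0.1,"linear":[3.7,0.7,0],"twist":0},{"jaw":0.1,"linear":[3.7,0.7,0],"twist":0},{"jaw":0.1,"linear":[3.5,0.7,0],"twist":0},{"jaw":0.1,"linear":[2.7,0.8,0],"twist":0},{"jaw":0.1,"linear":[1.4,0,0],"twist":0},{"jaw":0.1,"linear":[0,0,0],"twist":0},{"jaw":0.1,"linear":[0,0,0],"twist":0},{"jaw":0.1,"linear":[0,0,0],"twist":0}]' 50
python3 plan.py .5598 .0163 .18 94.7
python3 - <<'E'
from h import *
from rig import cams,robot
from scipy.spatial.transform import Rotation as R
p0=robot.get_obs()["position"][:2]
a=np.radians(4.7); Rm=np.array([[np.cos(a),np.sin(a)],[-np.sin(a),np.cos(a)]])
for n in("wrist","side","top"):
    c=cams.camera(n); np.savez(f"pics/{n}5.npz",**c); cv2.imwrite(f"pics/{n}5.png",c["color"])
    W=cloud(c); z=W[...,2]; hsv=cv2.cvtColor(c["color"],cv2.COLOR_BGR2HSV)
    b=np.hypot(W[...,0]-p0[0],W[...,1]-p0[1])<.13
    m=b&(hsv[...,1]<60)&(hsv[...,2]>90)&(z<.167)&(z>.15)
    v,u=np.where(m); zz=np.median(z[m]); p=(ray(c,np.c_[u,v],.159)-p0)@Rm.T*1000
    t=p[p[:,1]>52]
    print(n,m.sum(),zz.round(4),"x",np.percentile(p[:,0],[.3,99.7]).round(1),"y",np.percentile(p[:,1],[.3,99.7]).round(1),"+y edge l/m/r",[t[(t[:,0]>l)&(t[:,0]<l+20)][:,1].max().round(1) if ((t[:,0]>l)&(t[:,0]<l+20)).any() else None for l in(-90,-10,70)])
E
```

```text
time: 17.7
position: [0.5593, 0.0141, 0.1804]
tool_rot: [0.678, 0.735, -0.001, -0.0]
ft_force: [-0.3, 0.6, -4.2]
grip_width: 0.0196
grip_force: 50.0
t 17.7 pos [559.3  14.1 180.4] yaw 94.66 tilt [-0.    -0.002 -1.   ] w 19.6 gf 50.0 F [-0.3  0.6 -4.2]
twist -0.04 linear now [0.21 0.07 0.04] after twist [0.21 0.07 0.04]
wrist 40536 0.1587 x [-93.8  94.7] y [-1.6 67.6] +y edge l/m/r [np.float64(67.7), np.float64(67.6), np.float64(67.6)]
side 3147 0.1594 x [-95.7  93.2] y [-69.5  69.9] +y edge l/m/r [np.float64(69.0), np.float64(68.1), np.float64(70.0)]
top 1021 0.1593 x [-92.4  89.4] y [-72.1  67. ] +y edge l/m/r [None, np.float64(66.0), None]
```

```bash
python3 -c "
import cv2,numpy as np
cv2.imwrite('pics/a5.png',cv2.resize(np.hstack([cv2.imread('pics/side5.png'),cv2.imread('pics/wrist5.png')]),(800,300)))"
```

```text
(no output)
```

View pics/a5.png

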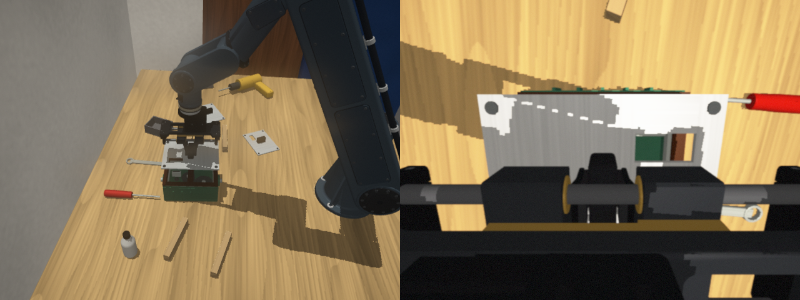

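The side and wrist views show the cover level over the housing, with its slot above the wing. The cover sits about 2 mm toward -y in the hand, so I'll correct for that and start down.

```bash
python3 -m pendant '[{"jaw":0.1,"linear":[0.4,0,0],"twist":0},{"jaw":0.1,"linear":[0,0,2],"twist":0},{"jaw":0.1,"linear":[0,0,1.5],"twist":0},{"jaw":0.1,"linear":[0,0,0],"twist":0},{"jaw":0.1,"linear":[0,0,0],"twist":0},{"jaw":0.1,"linear":[0,0,0],"twist":0}]' 50
python3 plan.py .5595 .0182 .113 94.7
```

```text
time: 18.35
position: [0.56, 0.0187, 0.1468]
tool_rot: [0.678, 0.735, 0.0, 0.0]
ft_force: [-0.3, 0.0, -4.4]
grip_width: 0.0198
grip_force: 50.0
t 18.35 pos [560.   18.7 146.8] yaw 94.67 tilt [-0.     0.001 -1.   ] w 19.8 gf 50.0 F [-0.3  0.  -4.4]
twist -0.03 linear now [-0.05 -0.05  3.38] after twist [-0.05 -0.05  3.38]
```

```bash
python3 -m pendant '[{"jaw":0.1,"linear":[-0.05,-0.05,1],"twist":0},{"jaw":0.1,"linear":[0,0,1],"twist":0},{"jaw":0.1,"linear":[0,0,0.8],"twist":0},{"jaw":0.1,"linear":[0,0,0.5],"twist":0},{"jaw":0.1,"linear":[0,0,0],"twist":0},{"jaw":0.1,"linear":[0,0,0],"twist":0},{"jaw":0.1,"linear":[0,0,0],"twist":0}]' 50
python3 plan.py .5595 .0182 .1016 94.7
```

```text
time: 18.93
position: [0.5592, 0.0185, 0.1132]
tool_rot: [0.678, 0.736, 0.0, 0.0]
ft_force: [-0.1, 0.3, -3.9]
grip_width: 0.0192
grip_force: 50.0
t 18.93 pos [559.2  18.5 113.2] yaw 94.7 tilt [-0.  0. -1.] w 19.2 gf 50.0 F [-0.1  0.3 -3.9]
twist -0.0 linear now [-0.03  0.02  1.16] after twist [-0.03  0.02  1.16]
```

```bash
python3 -m pendant '[{"jaw":0.1,"linear":[0,0,0.3],"twist":0},{"jaw":0.1,"linear":[0,0,0.2],"twist":0},{"jaw":0.1,"linear":[0,0,0.2],"twist":0},{"jaw":0.1,"linear":[0,0,0],"twist":0},{"jaw":0.1,"linear":[0,0,0],"twist":0},{"jaw":0.1,"linear":[0,0,0],"twist":0}]' 50
python3 plan.py .5595 .0182 .1016 94.7
python3 -m pendant '[{"jaw":0.1,"linear":[0,0,0.2],"twist":0},{"jaw":0.1,"linear":[0,0,0.15],"twist":0},{"jaw":0.1,"linear":[0,0,0.1],"twist":0},{"jaw":0.1,"linear":[0,0,0],"twist":0},{"jaw":0.1,"linear":[0,0,0],"twist":0},{"jaw":0.1,"linear":[0,0,0],"twist":0}]' 50
python3 plan.py .5595 .0182 .1016 94.7
```

```text
time: 19.43
position: [0.5597, 0.0184, 0.1068]
tool_rot: [0.678, 0.735, 0.0, 0.001]
ft_force: [0.5, 0.3, 2.2]
grip_width: 0.0198
grip_force: 50.0
t 19.43 pos [559.7  18.4 106.8] yaw 94.7 tilt [-0.     0.002 -1.   ] w 19.8 gf 50.0 F [0.5 0.3 2.2]
twist -0.0 linear now [-0.02 -0.02  0.52] after twist [-0.02 -0.02  0.52]
time: 19.93
position: [0.5597, 0.0184, 0.1023]
tool_rot: [0.678, 0.735, 0.0, 0.001]
ft_force: [0.5, -0.1, 5.7]
grip_width: 0.02
grip_force: 50.0
t 19.93 pos [559.7  18.4 102.3] yaw 94.7 tilt [-0.     0.002 -1.   ] w 20.0 gf 50.0 F [ 0.5 -0.1  5.7]
twist -0.0 linear now [-0.02 -0.02  0.07] after twist [-0.02 -0.02  0.07]
```

```bash
for i in 1; do python3 -m pendant '[{"jaw":0.1,"linear":[0,0,0.1],"twist":0},{"jaw":0.1,"linear":[0,0,0.1],"twist":0},{"jaw":0.1,"linear":[0,0,0],"twist":0},{"jaw":0.1,"linear":[0,0,0],"twist":0},{"jaw":0.1,"linear":[0,0,0],"twist":0}]' 50; done
python3 plan.py
python3 -m pendant '[{"jaw":0.1,"linear":[0,0,0.1],"twist":0},{"jaw":0.1,"linear":[0,0,0],"twist":0},{"jaw":0.1,"linear":[0,0,0],"twist":0},{"jaw":0.1,"linear":[0,0,0],"twist":0}]' 50
python3 plan.py
```

```text
time: 20.35
position: [0.5597, 0.0184, 0.1016]
tool_rot: [0.677, 0.736, 0.001, 0.001]
ft_force: [-1.3, 0.6, 14.7]
grip_width: 0.0194
grip_force: 50.0
t 20.35 pos [559.7  18.4 101.6] yaw 94.71 tilt [-0.001  0.002 -1.   ] w 19.4 gf 50.0 F [-1.3  0.6 14.7]
time: 20.68
position: [0.5597, 0.0184, 0.1015]
tool_rot: [0.677, 0.736, 0.001, 0.001]
ft_force: [-3.0, -0.1, 21.0]
grip_width: 0.0197
grip_force: 50.0
t 20.68 pos [559.7  18.4 101.5] yaw 94.71 tilt [-0.001  0.002 -1.   ] w 19.7 gf 50.0 F [-3.  -0.1 21. ]
```

The force rises sharply at z = 0.1015, so the cover is at its stop, where I expected it. One quick check before handing in.

```bash
python3 - <<'E'
from h import *
from rig import cams
a=np.radians(4.7); Rm=np.array([[np.cos(a),np.sin(a)],[-np.sin(a),np.cos(a)]])
im=[]
for n in("wrist","side","top"):
    c=cams.camera(n); im.append(c["color"]); W=cloud(c); z=W[...,2]; hsv=cv2.cvtColor(c["color"],cv2.COLOR_BGR2HSV)
    m=(np.hypot(W[...,0]-.5597,W[...,1]-.0163)<.125)&(hsv[...,1]<60)&(hsv[...,2]>90)&(z<.088)&(z>.072)
    v,u=np.where(m); p=(ray(c,np.c_[u,v],.08)-[.5597,.0163])@Rm.T*1000
    print(n,m.sum(),np.median(z[m]).round(4),"x",np.percentile(p[:,0],[.3,99.7]).round(1),"y",np.percentile(p[:,1],[.3,99.7]).round(1))
cv2.imwrite("pics/a6.png",cv2.resize(np.hstack([im[0],im[1][200:440,200:520].repeat(2,0).repeat(2,1)]),(800,300)))
E
```

```text
wrist 40148 0.0798 x [-93.8  95. ] y [-0.1 69.7]
side 2740 0.0803 x [-95.4  93.1] y [-54.7  72.8]
top 834 0.0802 x [-92.5  94.2] y [-69.6  67.5]
```

View pics/a6.png

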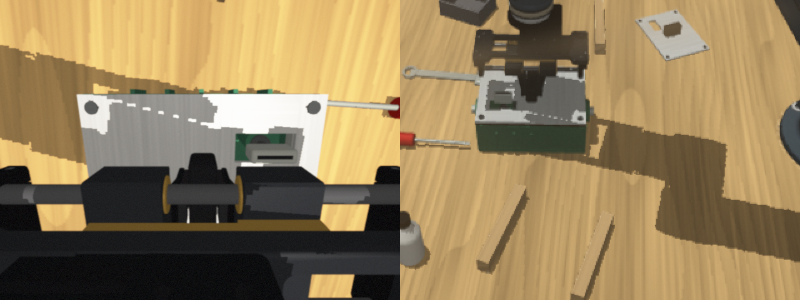

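The cover is flush with its top at 0.080 m, centred and square, and the wing stands up through the slot at (272,152). Handing in.

```bash
python3 -c "
from rig import robot
print(robot.hand_in())"
```

```text
the job is handed in; nothing more can be done
None
```

The job is handed in with the sheet and cover centred on the housing, the wing up through the slot, and the arm still pressing the cover home at about 21 N; no verdict came back.

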